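# Seat the caddy's upper tier and bring the ball dish over it

## Robot

A 6-joint arm with a two-finger parallel gripper is mounted at the origin on the work surface. World frame = base frame: x ahead of the robot, y to its left, z up, the work surface at z = 0. Lengths are in m, angles in rad, forces in N, time in s.
With the tool pointing down it reaches from about 0.25 to 0.775 m from the base axis. Payload 4 kg.
Tool frame: the origin (TCP) lies midway between the tips of the shut fingers; the grasp point (between the pads) lies 19 mm behind it; z points along the fingers, y is the line along which they close (so a half turn about z gives the same grasp; the last joint's range is limited). The gripper opens to 94 mm and grips with 3 to 60 N. Pads are 16 mm wide; open, the fingers measure 119 mm over their backs; the gripper's body (75 mm by 177 mm) begins 78 mm behind the grasp point.
Start: joints at [1.179, 0.087, 1.371, -0, 1.684, -0.103], TCP at [0.157, 0.527, 0.206] pointing down, gripper open.
Joint ranges: [-3.1, 3.1], [-0.76, 2.03], [0.27, 2.55], [-1.08, 4.22], [0.17, 2.65], [-2.57, 2.57]. Speed limits (rad/s): [2.79, 2.79, 3.14, 3.14, 3.14, 3.14].

## Interface

Orientations are given as a rotation vector (axis times angle).
In Python, from station import manip gives the robot as it stands.
- The arm moves only by the tool jog_arm, never from a script. Its argument "plan" is a list of rows, each a list of 7 numbers: the shift along the tool's x, y, z in mm, then the turn, a rotation vector about the tool's x, y, z in degrees, then the gripper command: -1 is fully open, 1 is shut, values between are in proportion. A call has 1 to 12 rows; each row shifts and turns the commanded pose from where the row before left it, along the tool's axes as they then stand; what a row does not reach is not made up. A row lasts 1/8 s, in which the tool goes at most 62.5 mm and 10.7 degrees, less where a joint would pass 70% of its speed; a pose out of reach is approached as far as the arm can. A call with a gripper value outside its range is refused whole. The fingers move at their own pace and stop on an object; "grip_force" is the grip in N (left out, the last holds). Time passes only in rows, so rows that do not move let the fingers close. It gives the time, the measured TCP pose, the force, the opening and the grip force at its end, in the units of the state.
- manip.observe(): the state, without advancing time (a new reading comes with each control period).
- manip.snapshot(name): name is "side" or "top" or "wrist"; returns the picture (384x512x3 uint8, red, green, blue); there is no depth.
- manip.calibration(name): a dict with "K" (3x3 intrinsics, pixels), "rvec" (rotation vector, rad) and "tvec" (3), from world to camera coordinates, as OpenCV has them; the wrist camera has in their place "mount" (4x4, takes a point from camera to tool coordinates, whose origin is the TCP and whose axes are the flange's). Camera axes: x right, y down, z forward; pixel columns grow to the right and rows downward; lengths in m; the calibration is good to about 2 mm. A picture is of the moment at which its call begins: read the wrist's pose just before it. calibration takes no time and is no camera call.
- manip.close_job(): hands the job in; it is judged then, once.
The state is a dict: "time_s": time; "joints": joint angles; "joint_velocities": joint speeds; "tau": joint torques, N m; "ee_pos": TCP position; "orientation": TCP orientation; "contact_force": force on the tool from outside, world axes, zero at the start; "torque": the same for the moment, N m; "opening": opening from 0.0 (shut) to 1.0 (fully open); "grasp_force": force on a finger pad.
Only numpy, scipy, OpenCV 4.12 (cv2) and the standard library are available. Lean on these libraries where they do the work, as an engineer would, in place of code of your own. Each camera call takes 0.05 s, during which the arm holds its last target. There are 200 camera calls.

## Task

Press the caddy's upper tier down until it sits fully home on the lower tier. Then lift the eared dish by its bow handle, keep it level with the steel ball in the middle of its well, and give it a quarter turn so that it lies lengthwise along the caddy, centred over the upper tier. Finish still holding it there, level and still, a few centimetres clear above the tier's rim, without putting it down; leave the glass, the dominoes and the saucer where they are.

Things in the scene. Friction and masses are not known exactly. Their poses are not given: they have to be found in the camera images.
- caddy: fixed grey plastic two-tier caddy, lower tier an open box 188 (x) x 136 (y) x 60 mm high over its lip; origin at the centre of its underside on the slab, x along its length, z up. Both tiers together are 94 mm high when seated, up to 104 mm when not. It and the dish may be on either side of the slab
- tier (a joint): how far the caddy's upper tier has been pressed down: 0 m = standing 10 mm proud of the lower tier, 0.010 m = fully home against a hard stop. It slides straight down against a steady friction of about 5 to 8 N, does not spring back, and may be pressed anywhere on its floor
- tier_floor (a point): centre of the upper tier's inner floor (top face), moving with the tier; x along the tier's length, z up. The tier is an open tray, outside 192 x 140 mm over its lip, inside 180 (x) x 128 (y) mm, walls 4 mm thick and rising 30 mm above this floor, nothing inside
- tier_rim (a point): middle of the upper tier's mouth, level with the top of its walls, 30 mm above point tier_floor; same axes
- dish_grip (a point): centre of the flat steel crossbar of the dish's rigid bow handle, 84 mm above the dish's underside, over the middle of the well. Bar 144 mm long along x (the dish's length), 10 mm thick along y (pinch across this), 14 mm high; posts 68 mm to either side join it to the ears; 48 mm free between bar and ball. z up
- dish_well (a point): lowest point of the well of the loose white ceramic dish, 6.6 mm above its underside, 77.4 mm below dish_grip, same axes. Dish round, 109 mm across, 154 mm long over its two ears (x), 0.19 to 0.31 kg, at first roughly across the caddy. The well is a cone rising 8 degrees to radius 45 mm, then a steep rim to 21 mm height: the ball rolls off centre if tilted or jerked
- ball_center (a point): centre of the loose polished steel ball, 22 mm in diameter, 43 g, resting in the well; at rest its centre is 11 mm above dish_well
- glass_mid (a point): bystander: empty short drinking glass, 68 mm across and 72 mm tall, this point half-way up
- domino1: bystander: white melamine domino lying flat, 50 x 25 x 9 mm, origin at the centre of its underside
- domino2: bystander: white melamine domino lying flat, 50 x 25 x 9 mm, origin at the centre of its underside
- domino3: bystander: white melamine domino lying flat, 50 x 25 x 9 mm, origin at the centre of its underside
- saucer: bystander: round ceramic saucer without ears or handle, 110 mm across, 16 mm high, origin at the centre of its underside
There are look-alikes about, which are no part of the job. What is shaped like the caddy but blue is not meant. What is shaped like the part that bears dish_grip but red or turquoise is not meant.

How it is judged:
By the outcome, as a careful person would: the job done as asked, in the order asked, and still so for the second after the job is handed in, while the arm keeps its last pose, push and grip.
It also fails if it takes over 64 s, if anything falls off the work surface, if the arm or the gripper's body presses on something with over 40 N, if the wrist force passes 120 N, or if a joint passes its speed limit or range.

## Working session

There is one attempt and no reset: what is moved stays moved. The work goes in short steps, Python scripts to look and compute and a tool call to move; the robot and the scene stay as the last step left them, time stands still between calls to the robot, and variables do not carry over. Pictures are saved under pics/ and viewed, at most 10 in all, crops included, and the job is handed in when it is done.

Besides the shell and the picture viewer there is one more tool, called after ">>>" by a JSON object that holds its "fn" and its "kwargs", one argument or row to a line. jog_arm: Moves the arm, as the interface text tells. Its arguments: {"type":"object","properties":{"plan":{"type":"array"},"grip_force":{"type":"number"}},"required":["plan"]}

```bash
mkdir -p pics; cat > h.py <<'E'
import numpy as np, cv2
from station import manip
from scipy.spatial.transform import Rotation as R
def cam(n):
    c=manip.calibration(n); K=np.array(c["K"])
    if n=="wrist":
        s=manip.observe(); M=np.array(c["mount"]); T=np.eye(4); T[:3,:3]=R.from_rotvec(s["orientation"]).as_matrix(); T[:3,3]=s["ee_pos"]
        W=np.linalg.inv(T@M); return K,W[:3,:3],W[:3,3]
    return K,cv2.Rodrigues(np.array(c["rvec"],float))[0],np.array(c["tvec"],float).ravel()
def pt(c,uv,z):
    K,Rm,t=c; d=Rm.T@np.linalg.inv(K)@np.array([uv[0],uv[1],1.]); o=-Rm.T@t
    return o+d*(z-o[2])/d[2]
def px(c,p):
    K,Rm,t=c; q=K@(Rm@np.array(p,float)+t); return q[:2]/q[2]
def save(n,f):
    i=cv2.cvtColor(manip.snapshot(n),cv2.COLOR_RGB2BGR); cv2.imwrite(f,i); return i
E
python3 - <<'E'
from h import *
a=save("top","pics/top.png");b=save("side","pics/side.png")
cv2.imwrite("pics/top_b.png",cv2.resize(a,(800,600),interpolation=cv2.INTER_CUBIC))
cv2.imwrite("pics/side_b.png",cv2.resize(b,(800,600),interpolation=cv2.INTER_CUBIC))
print(manip.observe())
for n in("top","side"):
    K,Rm,t=cam(n);print(n,K[0,0],-Rm.T@t,Rm)
E
```

```text
{'time_s': 0.1, 'joints': array([ 1.17889941e+00,  8.78893951e-02,  1.37208518e+00, -2.48970467e-05,
        1.68359499e+00, -1.03122510e-01]), 'joint_velocities': array([-0.00061239, -0.00072937, -0.00341688, -0.00041583, -0.00061296,
       -0.00141435]), 'tau': array([ 2.72000594e-03, -3.41254735e+01, -3.03301263e+01,  7.19708833e-02,
        3.04988155e-02, -1.13277445e-04]), 'ee_pos': array([0.1564646 , 0.52676491, 0.20442578]), 'orientation': array([-4.51969184e-01, -3.10844446e+00,  3.01977861e-03]), 'contact_force': array([0.09776809, 0.51319155, 0.350029  ]), 'torque': array([ 0.00010575, -0.01120917,  0.07200508]), 'grasp_force': 0.0, 'opening': 1.0042163782804638}
top 377.6992723700001 [0.38742615 0.01563843 1.2133131 ] [[ 0.03026791 -0.99953498 -0.00369771]
 [-0.99469561 -0.0297571  -0.098464  ]
 [ 0.09830818  0.0066584  -0.99513374]]
side 434.028202819373 [-0.01947939 -1.21417565  0.96718816] [[ 0.92165535 -0.38800782 -0.00116117]
 [-0.21181383 -0.50062061 -0.83935326]
 [ 0.32509433  0.77384038 -0.54358509]]
```

View pics/top_b.png

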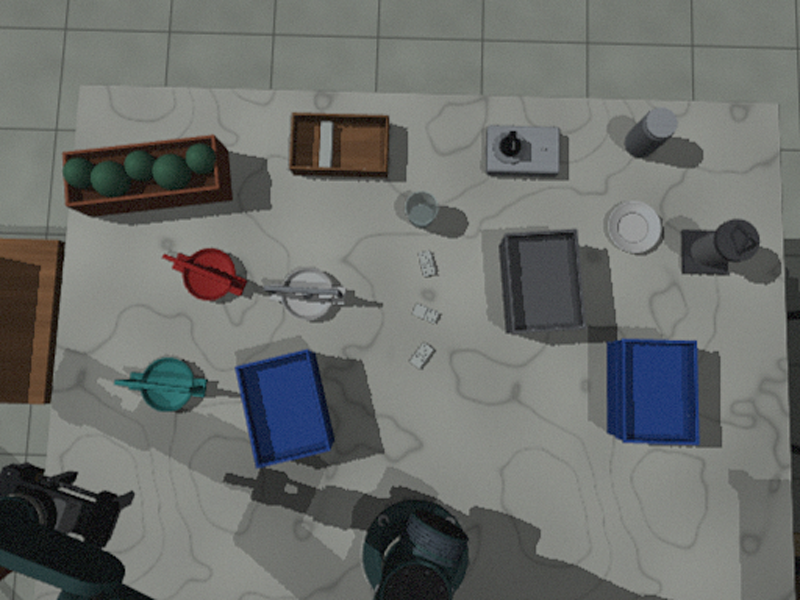

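View pics/side_b.png

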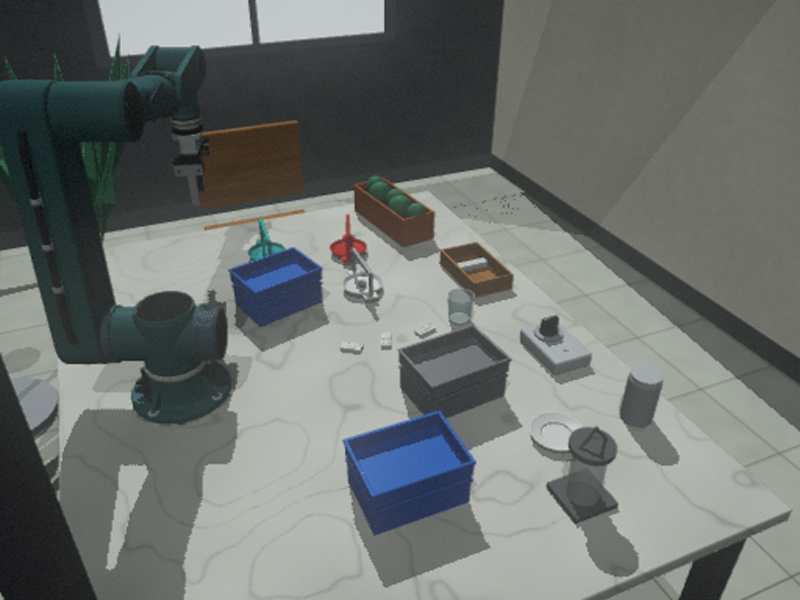

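The top view shows the grey caddy at (541,280), with blue look-alikes at (285,408) and (653,391). The white dish with ball and bow is at (311,294), with a red look-alike at (210,274) and a turquoise one at (167,384). The grey caddy and white dish fit the description; I'll confirm them in one enlarged crop.

```bash
python3 - <<'E'
from h import *
a=cv2.imread("pics/top.png"); c=a[140:220,160:380]
c=cv2.convertScaleAbs(c,alpha=1.6,beta=10)
# 3.6x: two stacked halves (dish | caddy)
d=cv2.resize(c[:,0:95],None,fx=6,fy=6,interpolation=cv2.INTER_CUBIC)
e=cv2.resize(a[140:220,315:380],None,fx=6,fy=6,interpolation=cv2.INTER_CUBIC)
e=cv2.convertScaleAbs(e,alpha=1.6,beta=10)
o=np.hstack([d[:,60:460],e]);print(o.shape);cv2.imwrite("pics/crop.png",o)
k=cam("top")
f=1/1.5625
for n,l,z in (("caddy rim",[(503,236),(577,230),(582,327),(508,333)],.104),("bar",[(264,292),(345,294)],.082),("well",[(311,293)],.0066)):
    P=np.array([pt(k,(u*f,v*f),z) for u,v in l]);print(n,P.round(4).tolist(),P.mean(0).round(4))
    if len(P)==4: print([np.linalg.norm(P[i]-P[i-1]).round(3) for i in range(4)])
E
```

```text
(480, 790, 3)
caddy rim [[0.6192, -0.1496, 0.104], [0.635, -0.2905, 0.104], [0.4502, -0.3003, 0.104], [0.4347, -0.1617, 0.104]] [ 0.5348 -0.2255  0.104 ]
[np.float64(0.185), np.float64(0.142), np.float64(0.185), np.float64(0.139)]
bar [[0.5005, 0.3062, 0.082], [0.5013, 0.1498, 0.082]] [0.5009 0.228  0.082 ]
well [[0.5089, 0.2287, 0.0066]] [0.5089 0.2287 0.0066]
```

View pics/crop.png

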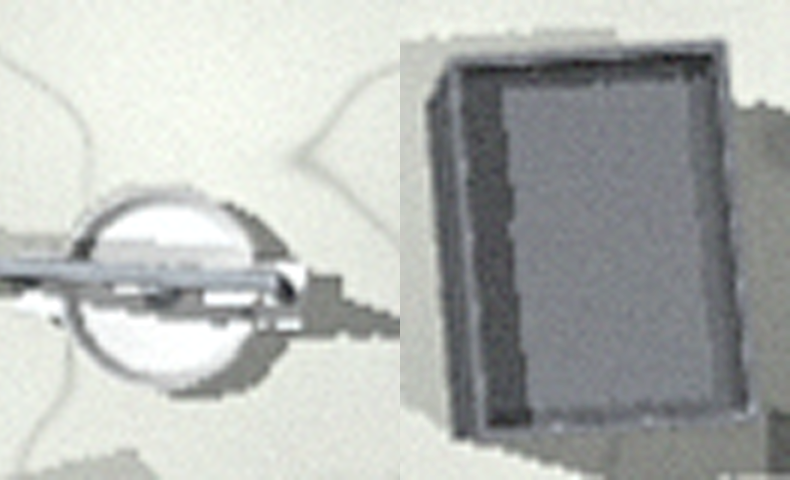

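The crop confirms the choice: the grey open two-tier tray, with rim corners near crop (452,60), (723,43), (747,412) and (480,432). The white dish is centred near crop (165,287) with a steel bow.

```bash
python3 - <<'E'
from h import *
k=cam("top")
C=lambda x,y:(315+(x-400)/6-.4,140+y/6-.4)
D=lambda x,y:(160+(x+60)/6-.4,140+y/6-.4)
P=np.array([pt(k,C(*q),.104) for q in [(452,60),(723,43),(747,412),(480,432)]]);print("rim",P.round(4).tolist(),P.mean(0).round(4),[np.linalg.norm(P[i]-P[i-1]).round(3) for i in range(4)])
for a,b in((P[3],P[0]),(P[2],P[1])):print(np.degrees(np.arctan2(*(b-a)[1::-1])))
print("dish",pt(k,D(164,287),.021))
print("bar mid",pt(k,(304.5/1.5625,292.5/1.5625),.088))
s=manip.observe();M=R.from_rotvec(s["orientation"]).as_matrix();print(M.round(3).tolist())
c=P.mean(0);d=np.array([c[0],c[1],.2])-s["ee_pos"];print("tool shift mm",(M.T@d*1000).round(0), "dist from base",np.hypot(*c[:2]))
E
```

```text
rim [[0.6237, -0.1535, 0.104], [0.6363, -0.288, 0.104], [0.4531, -0.3002, 0.104], [0.4394, -0.1699, 0.104]] [ 0.5381 -0.2279  0.104 ] [np.float64(0.185), np.float64(0.135), np.float64(0.184), np.float64(0.131)]
5.071011581801657
3.81937423494647
dish [0.50751477 0.23290738 0.021     ]
bar mid [0.50128537 0.22688938 0.088     ]
[[-0.959, 0.285, -0.001], [0.285, 0.959, -0.002], [0.0, -0.002, -1.0]]
tool shift mm [-581. -615.    6.] dist from base 0.5844152034892054
```

>>> {"fn": "jog_arm", "kwargs": {
  "plan": [
    [-16,-17,0,0,0,0,-1],
    [-37,-39,0,0,0,0,1],
    [-37,-39,0,0,0,0,1],
    [-37,-39,0,0,0,0,1],
    [-37,-39,0,0,0,0,1],
    [-37,-39,0,0,0,0,1],
    [-37,-39,0,0,0,0,1],
    [-37,-39,0,0,0,0,1],
    [-37,-39,0,0,0,0,1],
    [-37,-39,0,0,0,0,1],
    [-37,-39,0,0,0,0,1],
    [-37,-39,0,0,0,0,1]
  ]
}}

```text
time_s: 1.6
ee_pos: [0.4354, -0.0225, 0.2051]
orientation: [-0.453, -3.109, -0.001]
contact_force: [-0.0, 0.4, 0.7]
opening: 0.004
grasp_force: 0.0
```

>>> {"fn": "jog_arm", "kwargs": {
  "plan": [
    [-37,-39,0,0,0,0,1],
    [-37,-39,0,0,0,0,1],
    [-37,-39,0,0,0,0,1],
    [-30,-32,0,0,0,0,1],
    [-17,-18,0,0,0,0,1],
    [0,0,0,0,0,0,1],
    [0,0,0,0,0,0,1]
  ]
}}

```text
time_s: 2.48
ee_pos: [0.5386, -0.225, 0.2051]
orientation: [-0.451, -3.108, -0.001]
contact_force: [0.7, 0.7, -0.6]
opening: 0.002
grasp_force: 0.0
```

```bash
cat > look.py <<'E'
from h import *
import sys
k=cam("wrist");a=save("wrist",f"pics/{sys.argv[1]}.png")
s=manip.observe();print(s["time_s"],s["ee_pos"].round(4),s["contact_force"].round(1),s["opening"],s["joints"].round(2),np.degrees(np.arctan2(*R.from_rotvec(s["orientation"]).as_matrix()[1::-1,1])))
np.savez(f"{sys.argv[1]}.npz",K=k[0],R=k[1],t=k[2])
E
python3 look.py w1
```

```text
2.525 [ 0.5386 -0.2248  0.2054] [ 0.2  0.  -0.6] 0.0036312906007036007 [-0.49  0.16  1.29  0.    1.69 -1.78] 73.50202096736174
```

View pics/w1.png

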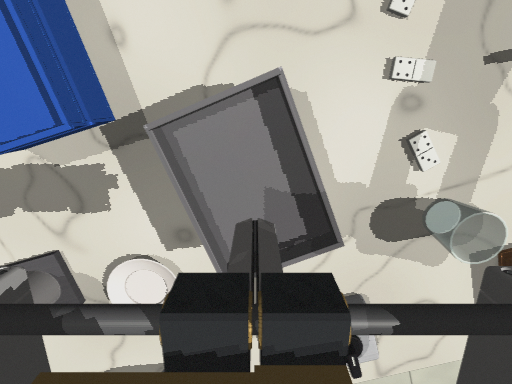

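The wrist view shows the grey tray centred below the tool, with outer rim corners at (146,127), (281,68) and (343,243).

```bash
python3 - <<'E'
from h import *
d=np.load("w1.npz");k=(d["K"],d["R"],d["t"])
for z in(.104,.100):
    P=np.array([pt(k,q,z) for q in [(146,127),(281,68),(343,243)]]);print(z,P.round(4).tolist(),"c",((P[0]+P[2])/2).round(4),[np.linalg.norm(P[i]-P[i-1]).round(3) for i in (1,2)],np.degrees(np.arctan2(*(P[2]-P[1])[1::-1])))
E
```

```text
0.104 [[0.4517, -0.3066, 0.104], [0.4379, -0.1708, 0.104], [0.6232, -0.1526, 0.104]] c [ 0.5375 -0.2296  0.104 ] [np.float64(0.136), np.float64(0.186)] 5.624083798772278
0.1 [[0.4516, -0.308, 0.1], [0.4375, -0.1704, 0.1], [0.6256, -0.1518, 0.1]] c [ 0.5386 -0.2299  0.1   ] [np.float64(0.138), np.float64(0.189)] 5.624083798772277
```

>>> {"fn": "jog_arm", "kwargs": {
  "plan": [
    [0,0,20,0,0,0,1],
    [0,0,30,0,0,0,1],
    [0,0,30,0,0,0,1],
    [0,0,25,0,0,0,1],
    [0,0,15,0,0,0,1],
    [0,0,5,0,0,0,1],
    [0,0,2,0,0,0,1],
    [0,0,2,0,0,0,1],
    [0,0,2,0,0,0,1],
    [0,0,0,0,0,0,1]
  ]
}}

```text
time_s: 3.78
ee_pos: [0.5391, -0.2259, 0.0746]
orientation: [0.452, 3.109, -0.0]
contact_force: [0.4, 0.6, -0.4]
opening: 0.007
grasp_force: 0.0
```

>>> {"fn": "jog_arm", "kwargs": {
  "plan": [
    [0,0,2,0,0,0,1],
    [0,0,2,0,0,0,1],
    [0,0,1,0,0,0,1],
    [0,0,1,0,0,0,1],
    [0,0,1,0,0,0,1],
    [0,0,0,0,0,0,1]
  ]
}}

```text
time_s: 4.53
ee_pos: [0.5393, -0.2261, 0.0688]
orientation: [0.452, 3.108, -0.001]
contact_force: [-1.8, 1.1, 6.0]
opening: 0.005
grasp_force: 2.6
```

Contact at about 6 N, so the tier is sliding. Press on.

>>> {"fn": "jog_arm", "kwargs": {
  "plan": [
    [0,0,1,0,0,0,1],
    [0,0,1,0,0,0,1],
    [0,0,1,0,0,0,1],
    [0,0,1,0,0,0,1],
    [0,0,0,0,0,0,1]
  ]
}}

```text
time_s: 5.15
ee_pos: [0.5393, -0.226, 0.0648]
orientation: [0.452, 3.108, -0.001]
contact_force: [-0.9, 0.3, 4.4]
opening: 0.008
grasp_force: 2.6
```

>>> {"fn": "jog_arm", "kwargs": {
  "plan": [
    [0,0,1,0,0,0,1],
    [0,0,1,0,0,0,1],
    [0,0,0,0,0,0,1]
  ]
}}

```text
time_s: 5.52
ee_pos: [0.5393, -0.2261, 0.0642]
orientation: [0.452, 3.107, -0.001]
contact_force: [-3.3, 1.6, 9.5]
opening: 0.004
grasp_force: 5.1
```

>>> {"fn": "jog_arm", "kwargs": {
  "plan": [
    [0,0,1,0,0,0,1],
    [0,0,1,0,0,0,1],
    [0,0,0,0,0,0,1]
  ]
}}

```text
time_s: 5.9
ee_pos: [0.5394, -0.2261, 0.0641]
orientation: [0.452, 3.107, -0.001]
contact_force: [-6.9, 2.4, 17.5]
opening: 0.004
grasp_force: 8.5
```

Force rises while the height holds at 0.064, which is exactly the home floor height, so the tier is seated. Now I lift and go to the dish.

>>> {"fn": "jog_arm", "kwargs": {
  "plan": [
    [0,0,1,0,0,0,1],
    [0,0,0,0,0,0,1],
    [0,0,-10,0,0,0,1],
    [0,0,-40,0,0,0,1],
    [0,0,-50,0,0,0,1],
    [0,0,-45,0,0,0,-1],
    [6,15,-20,0,0,0,-1],
    [15,40,0,0,0,0,-1],
    [20,50,0,0,0,0,-1],
    [20,50,0,0,0,10,-1],
    [0,0,0,0,0,0,-1]
  ]
}}

```text
time_s: 7.28
ee_pos: [0.5236, -0.0557, 0.2222]
orientation: [-0.712, -3.057, -0.002]
contact_force: [0.8, -0.6, -1.0]
opening: 0.603
grasp_force: 0.0
```

```bash
python3 - <<'E'
from h import *
s=manip.observe();M=R.from_rotvec(s["orientation"]).as_matrix();print(s["ee_pos"],np.degrees(np.arctan2(M[1,1],M[0,1])))
print((M.T@(np.array([.505,.230,.22])-s["ee_pos"])*1000).round())
E
```

```text
[ 0.5235662  -0.05573241  0.22223491] 63.789898477230274
[143. 248.   3.]
```

>>> {"fn": "jog_arm", "kwargs": {
  "plan": [
    [18,30,0,0,0,0,-1],
    [26,45,0,0,0,0,-1],
    [26,45,0,0,0,0,-1],
    [26,45,0,0,0,0,-1],
    [26,45,0,0,0,0,-1],
    [21,38,0,0,0,10,-1],
    [0,0,0,0,0,10,-1],
    [0,0,0,0,0,10,-1],
    [0,0,0,0,0,10,-1],
    [0,0,0,0,0,10,-1],
    [0,0,0,0,0,10,-1],
    [0,0,0,0,0,3,-1]
  ]
}}

```text
time_s: 8.78
ee_pos: [0.5074, 0.2251, 0.2219]
orientation: [-2.214, -2.228, 0.004]
contact_force: [-0.4, 1.8, 0.5]
opening: 0.999
grasp_force: 0.0
```

>>> {"fn": "jog_arm", "kwargs": {
  "plan": [
    [0,0,0,0,0,0,-1],
    [0,0,0,0,0,0,-1]
  ]
}}

```text
time_s: 9.02
ee_pos: [0.5075, 0.2255, 0.2227]
orientation: [-2.211, -2.231, 0.002]
contact_force: [0.6, -0.1, 0.7]
opening: 0.999
grasp_force: 0.0
```

```bash
python3 look.py w2
```

```text
9.075 [0.5076 0.2256 0.2229] [1.5 0.5 0.1] 1.0015821573927401 [ 0.32  0.1   1.33 -0.    1.72  0.31] 0.49114332336341554
```

View pics/w2.png

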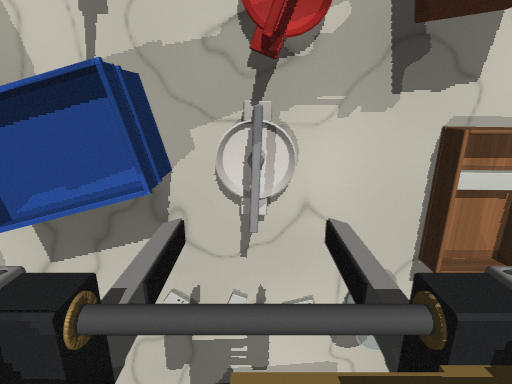

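The wrist view shows the white dish centred near (256,160). The bar runs from (257,106) to (254,232), and the red look-alike is above it at (285,20).

```bash
python3 - <<'E'
from h import *
d=np.load("w2.npz");k=(d["K"],d["R"],d["t"])
a,b=pt(k,(257.3,106),.091),pt(k,(253.8,232.5),.091);m=(a+b)/2;print(a,b,m,np.linalg.norm(a-b),"yaw",np.degrees(np.arctan2(*(a-b)[1::-1])))
print("dish",pt(k,(256.5,160),.021))
s=manip.observe();M=R.from_rotvec(s["orientation"]).as_matrix();print(M.round(4).tolist(),(M.T@(np.r_[m[:2],.065]-s["ee_pos"])*1000).round(1))
E
```

```text
[0.5096725  0.30429697 0.091     ] [0.50727484 0.16255755 0.091     ] [0.50847367 0.23342726 0.091     ] 0.1417596903336773 yaw 89.03087774642341
dish [0.50996971 0.23475447 0.021     ]
[[-0.0086, 1.0, -0.0008], [1.0, 0.0086, -0.0003], [-0.0003, -0.0008, -1.0]] [  7.9   1.1 157.9]
```

>>> {"fn": "jog_arm", "kwargs": {
  "plan": [
    [4,1,20,0,0,1.5,-1],
    [4,0,30,0,0,0,-1],
    [0,0,40,0,0,0,-0.6],
    [0,0,35,0,0,0,-0.6],
    [0,0,20,0,0,0,-0.6],
    [0,0,9,0,0,0,-0.6],
    [0,0,4,0,0,0,-0.6],
    [0,0,0,0,0,0,-0.6],
    [0,0,0,0,0,0,-0.6]
  ],
  "grip_force": 5
}}

```text
time_s: 10.2
ee_pos: [0.5094, 0.2341, 0.0667]
orientation: [2.241, 2.201, 0.003]
contact_force: [0.1, -0.2, 0.1]
opening: 0.802
grasp_force: 0.0
```

```bash
python3 look.py w3; python3 -c "
import cv2
from h import *
i=save('side','pics/s3.png');w=cv2.imread('pics/w3.png')
cv2.imwrite('pics/m3.png',np.hstack([w[:,60:460],cv2.resize(i[130:220,190:280],(384,384))]))"
```

```text
10.25 [0.5093 0.2341 0.0666] [-0.4 -0.5  0.5] 0.797731971894139 [0.33 0.18 1.55 0.   1.41 0.35] -1.0451737773530894
```

View pics/m3.png

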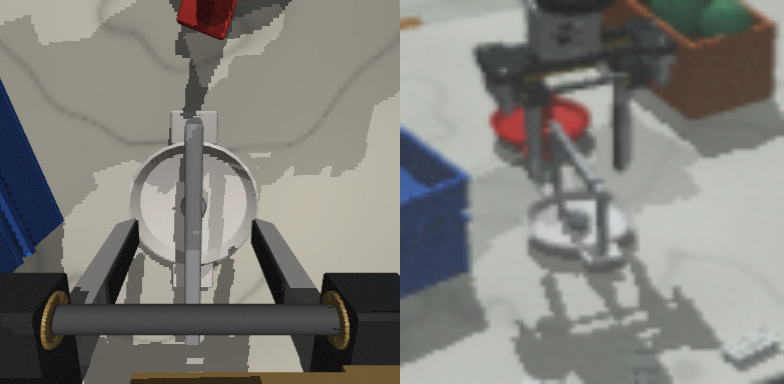

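The fingers straddle the bar: it lies at column ~193 of the crop and the fingertips at 139 and 251, so it is centred. The ball is in the middle of the well. I close gently and then firm up the grip.

>>> {"fn": "jog_arm", "kwargs": {
  "plan": [
    [0,0,1,0,0,0,-0.3],
    [0,0,0,0,0,0,0],
    [0,0,0,0,0,0,0.3],
    [0,0,0,0,0,0,0.5],
    [0,0,0,0,0,0,0.65],
    [0,0,0,0,0,0,0.72],
    [0,0,0,0,0,0,0.78],
    [0,0,0,0,0,0,0.84],
    [0,0,0,0,0,0,0.9],
    [0,0,0,0,0,0,1],
    [0,0,0,0,0,0,1],
    [0,0,0,0,0,0,1]
  ],
  "grip_force": 5
}}

```text
time_s: 11.8
ee_pos: [0.5084, 0.2339, 0.0644]
orientation: [-2.241, -2.201, 0.0]
contact_force: [-1.8, -0.4, 1.2]
opening: 0.106
grasp_force: 5.0
```

>>> {"fn": "jog_arm", "kwargs": {
  "plan": [
    [0,0,0,0,0,0,1],
    [0,0,0,0,0,0,1],
    [0,0,0,0,0,0,1]
  ],
  "grip_force": 40
}}

```text
time_s: 12.18
ee_pos: [0.5085, 0.2339, 0.0645]
orientation: [-2.241, -2.201, 0.0]
contact_force: [-1.8, -0.7, 1.1]
opening: 0.103
grasp_force: 40.0
```

>>> {"fn": "jog_arm", "kwargs": {
  "plan": [
    [0,0,-1,0,0,0,1],
    [0,0,-2,0,0,0,1],
    [0,0,-2,0,0,0,1],
    [0,0,-2,0,0,0,1],
    [0,0,-1,0,0,0,1],
    [0,0,0,0,0,0,1],
    [0,0,0,0,0,0,1]
  ]
}}

```text
time_s: 13.05
ee_pos: [0.5086, 0.2339, 0.0724]
orientation: [-2.242, -2.201, -0.0]
contact_force: [-0.5, 0.0, -2.5]
opening: 0.104
grasp_force: 40.0
```

```bash
python3 look.py w4; python3 -c "
import cv2
from h import *
i=save('side','pics/s4.png');w=cv2.imread('pics/w4.png')
cv2.imwrite('pics/m4.png',np.hstack([w[:,60:460],cv2.resize(i[130:220,190:280],(384,384))]))
s=manip.observe();print(s['torque'],s['grasp_force'])"
```

```text
13.1 [0.5086 0.2339 0.0724] [ 0.6  1.2 -3. ] 0.09986945675278722 [0.33 0.17 1.54 0.   1.43 0.35] -1.0482888256521117
[-0.06871296  0.08029826  0.01916939] 39.99799311161041
```

View pics/m4.png

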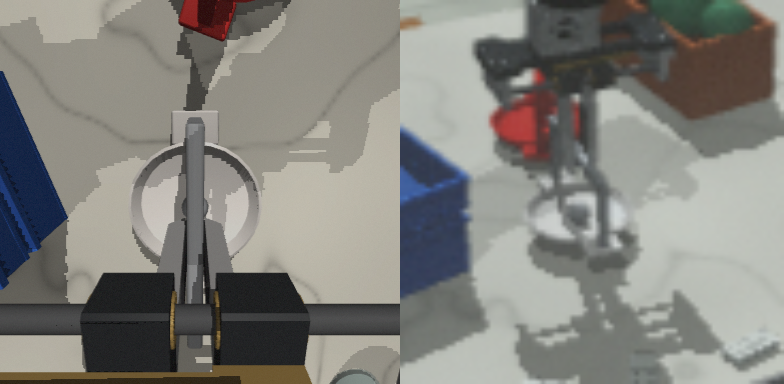

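The dish is lifted level with the ball in the middle (crop 193,205), and the wrist carries about 3 N. Now I raise it and carry it gently.

>>> {"fn": "jog_arm", "kwargs": {
  "plan": [
    [0,0,-2,0,0,0,1],
    [0,0,-5,0,0,0,1],
    [0,0,-8,0,0,0,1],
    [0,0,-11,0,0,0,1],
    [0,0,-14,0,0,0,1],
    [0,0,-16,0,0,0,1],
    [0,0,-16,0,0,0,1],
    [0,0,-16,0,0,0,1],
    [0,0,-14,0,0,0,1],
    [0,0,-11,0,0,0,1],
    [0,0,-8,0,0,0,1],
    [0,0,-4,0,0,0,1]
  ]
}}

```text
time_s: 14.65
ee_pos: [0.5087, 0.2339, 0.1979]
orientation: [2.242, 2.201, 0.0]
contact_force: [0.2, -0.1, -3.2]
opening: 0.103
grasp_force: 40.0
```

>>> {"fn": "jog_arm", "kwargs": {
  "plan": [
    [-1,0,-1,0,0,0,1],
    [-3,0.2,0,0,0,0,1],
    [-6,0.5,0,0,0,0,1],
    [-9,0.7,0,0,0,0,1],
    [-12,1,0,0,0,0,1],
    [-15,1.2,0,0,0,0,1],
    [-18,1.4,0,0,0,0,1],
    [-21,1.7,0,0,0,0,1],
    [-24,1.9,0,0,0,0,1],
    [-26,2.1,0,0,0,0,1],
    [-26,2.1,0,0,0,0,1],
    [-26,2.1,0,0,0,0,1]
  ]
}}

```text
time_s: 16.15
ee_pos: [0.52, 0.0448, 0.1986]
orientation: [2.242, 2.2, 0.0]
contact_force: [1.1, -0.8, -3.1]
opening: 0.103
grasp_force: 40.0
```

>>> {"fn": "jog_arm", "kwargs": {
  "plan": [
    [-26,2.1,0,0,0,0,1],
    [-26,2.1,0,0,0,0,1],
    [-26,2.1,0,0,0,0,1],
    [-26,2.1,0,0,0,0,1],
    [-26,2.1,0,0,0,0,1],
    [-24,1.9,0,0,0,0,1],
    [-22,1.8,0,0,0,0,1],
    [-20,1.6,0,0,0,0,1],
    [-17,1.4,0,0,0,0,1],
    [-14,1.1,0,0,0,0,1],
    [-12,1,0,0,0,0,1],
    [-10,0.8,0,0,0,0,1]
  ]
}}

```text
time_s: 17.65
ee_pos: [0.5357, -0.2032, 0.1984]
orientation: [-2.241, -2.201, -0.0]
contact_force: [0.5, 0.3, -3.2]
opening: 0.106
grasp_force: 40.0
```

>>> {"fn": "jog_arm", "kwargs": {
  "plan": [
    [-8,0.6,0,0,0,0,1],
    [-6,0.5,0,0,0,0,1],
    [-4,0.3,0,0,0,0,1],
    [-2,0.2,0,0,0,0,1],
    [-1,0,0,0,0,0,1],
    [0,0,0,0,0,0,1],
    [0,0,0,0,0,0,1]
  ]
}}

```text
time_s: 18.52
ee_pos: [0.5369, -0.2235, 0.1985]
orientation: [-2.241, -2.201, -0.0]
contact_force: [-0.1, 1.3, -3.6]
opening: 0.105
grasp_force: 40.0
```

```bash
python3 look.py w5
```

```text
18.575 [ 0.5369 -0.2235  0.1985] [ 0.3 -0.7 -2.9] 0.10067096026273827 [-0.49  0.16  1.3   0.    1.68 -0.47] -1.0307114968423137
```

View pics/w5.png

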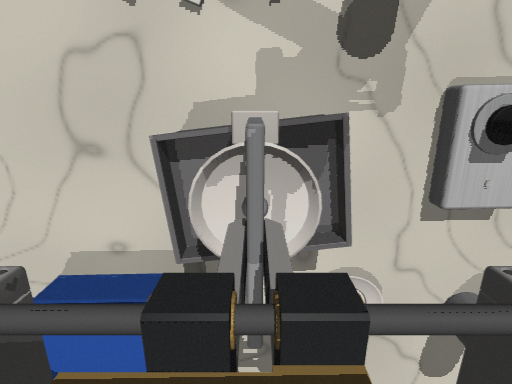

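The ball stays centred (253,205). The tier's rim corners are at (152,137), (348,114), (351,245) and (179,263).

```bash
python3 - <<'E'
from h import *
d=np.load("w5.npz");k=(d["K"],d["R"],d["t"])
P=np.array([pt(k,q,.094) for q in [(152,137),(348,114),(351,245),(179,263)]]);print(P.round(4).tolist(),P.mean(0).round(4),(P[::2].mean(0)).round(4),(P[1::2].mean(0)).round(4),[np.linalg.norm(P[i]-P[i-1]).round(3) for i in range(4)])
for a,b in((P[0],P[1]),(P[3],P[2])):print(np.degrees(np.arctan2(*(b-a)[1::-1])))
print("dish",pt(k,(255.5,202),.155))
E
```

```text
[[0.4391, -0.1715, 0.094], [0.6267, -0.1532, 0.094], [0.6398, -0.2902, 0.094], [0.4527, -0.3087, 0.094]] [ 0.5396 -0.2309  0.094 ] [ 0.5395 -0.2308  0.094 ] [ 0.5397 -0.231   0.094 ] [np.float64(0.138), np.float64(0.188), np.float64(0.138), np.float64(0.188)]
5.553023890116433
5.653805479950351
dish [ 0.538015   -0.21850641  0.155     ]
```

>>> {"fn": "jog_arm", "kwargs": {
  "plan": [
    [0,0,0,0,0,1,1],
    [0,0,0,0,0,2,1],
    [0,0,0,0,0,3,1],
    [0,0,0,0,0,4,1],
    [0,0,0,0,0,5,1],
    [0,0,0,0,0,5,1],
    [0,0,0,0,0,5,1],
    [0,0,0,0,0,5,1],
    [0,0,0,0,0,5,1],
    [0,0,0,0,0,5,1],
    [0,0,0,0,0,5,1],
    [0,0,0,0,0,5,1]
  ]
}}

```text
time_s: 20.08
ee_pos: [0.5369, -0.2237, 0.1985]
orientation: [-2.964, -1.041, -0.0]
contact_force: [1.0, 0.4, -3.4]
opening: 0.103
grasp_force: 40.0
```

>>> {"fn": "jog_arm", "kwargs": {
  "plan": [
    [0,0,0,0,0,5,1],
    [0,0,0,0,0,5,1],
    [0,0,0,0,0,5,1],
    [0,0,0,0,0,5,1],
    [0,0,0,0,0,5,1],
    [0,0,0,0,0,4,1],
    [0,0,0,0,0,3,1],
    [0,0,0,0,0,1.5,1],
    [0,0,0,0,0,0.5,1],
    [0,0,0,0,0,0,1],
    [0,0,0,0,0,0,1]
  ]
}}

```text
time_s: 21.45
ee_pos: [0.5369, -0.2237, 0.1985]
orientation: [-3.139, -0.136, -0.0]
contact_force: [-0.4, 0.2, -3.3]
opening: 0.102
grasp_force: 40.0
```

```bash
python3 look.py w6; python3 - <<'E'
from h import *
d=np.load("w5.npz");k=(d["K"],d["R"],d["t"])
e=pt(k,(255,118.5),.225);print("bar far end",e,"off from TCP",e[1]-.072+.2235)
i=save('side','pics/s6.png');w=cv2.imread('pics/w6.png')
cv2.imwrite('pics/m6.png',np.hstack([w[:,60:460],cv2.resize(i[180:280,235:335],(384,384))]))
E
```

```text
21.5 [ 0.5369 -0.2237  0.1985] [ 0.6  1.3 -3.2] 0.10618899548846929 [-0.49  0.16  1.3   0.    1.68  0.99] -85.04183193283635
bar far end [ 0.53870319 -0.14932782  0.225     ] off from TCP 0.0021721795743478156
```

View pics/m6.png

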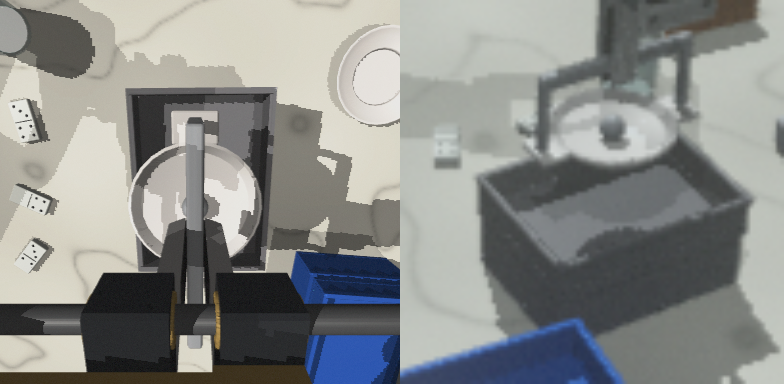

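The ball is centred in the well and the dish lies lengthwise. The tier centre is about 6–7 mm to the tool's +y. A small correction follows.

>>> {"fn": "jog_arm", "kwargs": {
  "plan": [
    [0,0.5,0.5,0,0,0,1],
    [0,1,1,0,0,-0.3,1],
    [0,1.5,1,0,0,-0.3,1],
    [0,1.5,1,0,0,0,1],
    [0,1.5,1,0,0,0,1],
    [0,0.5,0.5,0,0,0,1],
    [0,0,0,0,0,0,1],
    [0,0,0,0,0,0,1],
    [0,0,0,0,0,0,1],
    [0,0,0,0,0,0,1],
    [0,0,0,0,0,0,1],
    [0,0,0,0,0,0,1]
  ]
}}

```text
time_s: 23.05
ee_pos: [0.5375, -0.2302, 0.1934]
orientation: [-3.138, -0.152, 0.0]
contact_force: [-0.4, -0.5, -3.5]
opening: 0.097
grasp_force: 40.0
```

```bash
python3 look.py w7; python3 - <<'E'
from h import *
i=save('side','pics/s7.png');w=cv2.imread('pics/w7.png')
cv2.imwrite('pics/m7.png',np.hstack([w[:,60:460],cv2.resize(i[180:280,235:335],(384,384))]))
k=cam("side");z=manip.observe()["ee_pos"][2]-.0645
c=np.array([.5395,-.2308])
f=lambda p:((px(k,p)-[235,180])*3.84+[400,0]).round()
print("expected well/ball px",f(np.r_[c,z+.0066+.011]),"rim level ctr",f(np.r_[c,.094]))
d=np.load("w7.npz");k=(d["K"],d["R"],d["t"])
print("exp dish centre in wrist crop",px(k,np.r_[c,z+.021])-[60,0],"ball",px(k,np.r_[c,z+.0176])-[60,0])
E
```

```text
23.1 [ 0.5375 -0.2302  0.1934] [ 0.1 -0.7 -2.9] 0.10041115645331757 [-0.5   0.17  1.31  0.    1.67  0.97] -84.44643158640493
expected well/ball px [616. 135.] rim level ctr [613. 185.]
exp dish centre in wrist crop [195.15315982 206.38758381] ball [195.14389388 204.98456451]
```

View pics/m7.png

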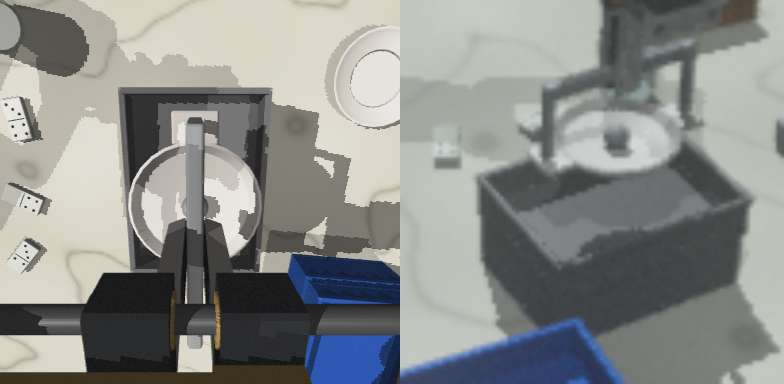

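The ball appears at side (616,135) and the dish at wrist (196,205). Both match the positions expected for a dish centred over the tier, level and about 35 mm above the rim.

```bash
python3 -c "
from h import *
print(manip.close_job())"
```

```text
the job is handed in; nothing more can be done
None
```

The job is handed in: the tier is pressed home, and the dish is held level and lengthwise about 35 mm above the rim, centred over the tier, with the ball in the middle of its well.

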